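# Hang the hob's lift-off splash guard and swing it shut

## Task

The washed splash guard leaf stands in the dish rack: carry it to the gas hob and, holding it swung well open, gently feel its two hinge sockets onto the two upright pintles of the hinge post and lower it fully home before letting go. Then swing the hung leaf shut under the keeper lip until it rests against the stop post, let go, and leave everything else where it is.

Things in the scene. Friction and masses are not known exactly. Their poses are not given: they have to be found in the camera images.
- leaf: Splash guard leaf: upright aluminium sheet, 0.36 kg (+-20 %), standing in the dish rack. Origin: middle of the bottom edge; x along the leaf to the hinge end, y its thickness, z up. Sheet x -105 to +75 mm, 6 mm thick; top hem 12 mm thick, to x +90, z 150 to 170 mm (top). Mass centre near x = 0. It turns in the grip about y if its hinge end is pushed by more than a few N; grip firmly (100 N).
- leaf_grip (a point): Middle of the top hem, leaf (0, 0, 160) mm: pinch the 12 mm hem here from above, fingers closing along leaf y.
- leaf_socket (a point): Centre of the lower socket's lower mouth, leaf (105, 0, 20) mm. Two steel socket tubes (outer 28 mm, bore 12 mm, 26 mm long, open at both ends) stand on tabs, 30 mm off the sheet's edge, on one upright axis here: lower tube z = 20 to 46 mm, upper tube z = 130 to 156 mm of the leaf. Fully home, this point is 45 mm above the counter, the bottom edge 25 mm; the hung leaf sags up to 0.03 rad.
- leaf_free_end (a point): Free end of the leaf's top hem, leaf (-105, 0, 160) mm, away from the hinge.
- hob: Steel two-burner gas hob, fixed (330 x 580 mm, supports 108 mm high; pan on the far burner up to 175 mm), with the guard's steel frame on its left side. Origin: counter level, middle of the guard's rail (10 mm high); x along the rail to the hinge post, away from the robot; y away from the hob (itself at y < -50 mm); z up. Shut, the leaf's axes match these; it opens to +y, clockwise from above.
- hinge_mark (a point): Hob (91, 0, 45) mm: inner end of the hinge post's clamp slot, at the height of the lower shoulder. The post was clamped by hand: firmly fixed, but its hinge axis lies anywhere from 6 to 22 mm beyond this point along hob +x, and no listed pose tells where (pictures or feeling do); its y is true. Lowered off the axis, the sockets land on the pintle tips, 20 mm too high.
- upper_mark (a point): Hob (91, 0, 155) mm: as hinge_mark, for the upper pintle. Both pintles: 10 mm diameter, 20 mm long upwards from a shoulder (z = 45 and 155 mm), top 6 mm tapering to 6 mm; 8 mm thick brackets. The post's bar is 42 to 58 mm beyond the axis. The lower socket must come in sideways between the brackets: bring the leaf in from +y, 25 to 70 mm above home height, then lower.
- stop_face (a point): Hob (-100, -6.5, 160) mm: middle of the stop post's 24 mm wide face to +y, against which the shut leaf's hem rests. The hung leaf turns with almost no friction: push it shut slowly (40 mm/s) with shut fingers on its +y face, press lightly (4 N), and draw back very slowly at first (3 mm/s), or it springs open again. Knocks add up at both hinges.
- keeper (a point): Hob (-105, 0, 203) mm: underside of the keeper lip, a plate 40 (x) x 34 (y) x 5 mm covering the shut leaf's free end (hob y -20 to +15 mm), so the leaf can be lowered only while swung open, best by 0.7 to 1.3 rad.
- rack: Fixed white dish rack, base 160 x 150 x 12 mm. The leaf stands on the base in the middle slot, along rack x, between wire posts (65 mm high, 9 mm gap, at rack x = +-45 mm). Saucers stand 58 mm either side of it, up to 125 mm high. Origin: centre of the underside.
- jar: Spice jar, 60 mm wide, 90 mm high; leave alone. Origin: centre of its underside.
- salt: Small wooden salt pot, 50 mm wide, 65 mm high, beyond the hinge post; leave alone. Origin: centre of its underside.
- mug: Mug, 80 mm wide, 90 mm high; leave alone. Origin: centre of its underside.
- bowl: Small bowl, 120 mm wide, 50 mm high; leave alone. Origin: centre of its underside.
- oil: Oil bottle, 60 mm wide, 200 mm high; leave alone. Origin: centre of its underside.
- spoon: Wooden spoon lying on the counter; leave alone.
Not all that is in view belongs to the job. What is meant by the leaf is not pink, and is the smaller of those in its own colour.

How it is judged (in metres and radians):
On the way:
1. The leaf is fully home on both pintles, upright, while still swung open (z of leaf_socket in the frame of hob between 0.04 and 0.049 m and x of leaf_socket in the frame of hob between 0.092 and 0.118 m and y of leaf_socket in the frame of hob between -0.006 and 0.006 m and angle between leaf's own z axis and vertical below 0.07 rad and y of leaf_free_end in the frame of hob above 0.04 m), for 0.2 s.
At the end, for the whole second after the job is handed in: The leaf hangs home on both pintles (socket mouth at most 4 mm above or 5 mm below the lower shoulder, hinge axis within 13 mm along and 6 mm across the rail of hob x = 105 mm, upright within 0.07 rad) and shut: free end 10 mm behind to 15 mm before the rail's line; at rest (z of leaf_socket in the frame of hob between 0.04 and 0.049 m and x of leaf_socket in the frame of hob between 0.092 and 0.118 m and y of leaf_socket in the frame of hob between -0.006 and 0.006 m and angle between leaf's own z axis and vertical below 0.07 rad and x of leaf_free_end in the frame of hob below -0.08 m and y of leaf_free_end in the frame of hob between -0.01 and 0.015 m and linear speed of leaf below 0.02 m/s); the robot touches nothing.
It fails at once if The leaf is forced against the pintles or frame while not yet home: contact forces add up to more than 35 N (contact force between leaf and hob above 35 N and z of leaf_socket in the frame of hob above 0.049 m).
It fails at once if The leaf is dropped home or slammed: contact forces between it and the hob's frame add up to more than 70 N (contact force between leaf and hob above 70 N).
It fails at once if A bystander is pushed more than 30 mm (distance of any of jar, salt, mug, bowl, oil, spoon from where it was at the start of the episode above 0.03 m).
It also fails if it takes over 72 s, if anything falls off the work surface, if the arm or the gripper's body presses on something with over 40 N, if the wrist force passes 120 N, or if a joint passes its speed limit or range.

## Robot

A 6-joint arm with a two-finger parallel gripper is mounted at the origin on the work surface. World frame = base frame: x ahead of the robot, y to its left, z up, the work surface at z = 0. Lengths are in mm, angles in rad, forces in N, time in s.
With the tool pointing down it reaches from about 275 to 1000 mm from the base axis. Payload 8.4 kg.
Tool frame: the origin (TCP) lies at the very end of the fingers, on their centre line; the grasp point (between the pads) lies 19 mm behind it; z points along the fingers, y is the line along which they close (so a half turn about z gives the same grasp; the last joint's range is limited). The gripper opens to 85 mm and grips with 20 to 120 N. Pads are 22 mm wide; open, the fingers measure 114 mm over their backs; the gripper's body (76 mm by 85 mm) begins 54 mm behind the grasp point. The pads swing forward as they close: fully open they stand 13 mm farther back than shut.
Start: joints at [1.334, 0.353, 1.633, -0, 1.155, -0.002], TCP at [145.404, 607.853, 231.281] pointing down, gripper open.
Joint ranges: [-2.63, 2.63], [-0.92, 2.1], [0.06, 2.66], [-1.3, 4.44], [0, 2.69], [-3.02, 3.02]. Speed limits (rad/s): [2.22, 2.22, 2.79, 3.14, 3.14, 3.14].

## Interface

Orientations are given as [roll, pitch, yaw] about the fixed x, y, z axes, in that order (R = Rz(yaw) Ry(pitch) Rx(roll)).
In Python, from rig import sensors, grab_frame, camera_params, order gives the robot as it stands. The module is installed in compiled form; this text tells all that it offers.
- The arm moves only by the tool move_arm, never from a script. Its argument "motion" is a list of rows, each a list of 7 numbers: the turn, a rotation vector about the tool's x, y, z in rad, then the shift along the tool's x, y, z in m, then the finger opening in m, from 0 to 0.0854. A call has 1 to 8 rows; each row is the pose to reach, as a shift and turn from the pose commanded when the call began, along the tool's axes at that moment; what a row does not reach only later rows make up. A row lasts 1/8 s, in which the tool goes at most 62.5 mm and 10.7 degrees, less where a joint would pass 70% of its speed; a pose out of reach is approached as far as the arm can. A call with a gripper value outside its range is refused whole. The fingers move at their own pace and stop on an object; "grip_force" is the grip in N (left out, the last holds). Time passes only in rows, so rows that repeat a pose let the fingers close. It gives the time, the measured TCP pose, the force, the opening and the grip force at its end, in the units of the state.
- sensors.sense(): the state, without advancing time (a new reading comes with each control period).
- grab_frame(name): name is "side" or "top"; returns (picture, depth): 400x640x3 uint8, red, green, blue; 400x640 float32, mm along the optical axis (not along the pixel's ray), 0 where there is no reading.
- camera_params(name): a dict with "camera_matrix" (3x3 intrinsics, pixels), "k1" (the pictures are not rectified: a ray, as slopes to the right and down, at radius r is drawn at 1 + k1 r^2 times it, then the intrinsics apply), "world_from_camera" (4x4, takes a point from camera to world coordinates). Camera axes: x right, y down, z forward; pixel columns grow to the right and rows downward; lengths in mm; the calibration is good to about 2 mm. A picture is of the moment at which its call begins. camera_params takes no time and is no camera call.
- order.sign_off(): hands the job in; it is judged then, once.
The state is a dict: "clock": time; "qpos": joint angles; "qvel": joint speeds; "joint_efforts": joint torques, N m; "eef_pos": TCP position; "tcp_rot": TCP orientation; "contact_force": force on the tool from outside, world axes, zero at the start; "wrist_torque": the same for the moment, N m; "opening": opening from 0.0 (shut) to 1.0 (fully open); "grasp_force": force on a finger pad.
Only numpy, scipy, OpenCV 4.12 (cv2) and the standard library are available. Lean on these libraries where they do the work, as an engineer would, in place of code of your own. Each camera call takes 0.05 s, during which the arm holds its last target. There are 200 camera calls.

## Working session

There is one attempt and no reset: what is moved stays moved. The work goes in short steps, Python scripts to look and compute and a tool call to move; the robot and the scene stay as the last step left them, time stands still between calls to the robot, and variables do not carry over. Pictures are saved under pics/ and viewed, at most 10 in all, crops included, and the job is handed in when it is done.

Besides the shell and the picture viewer there is one more tool, called after "Request:" as name([rows], argument=value, ...), one row to a line, values as JSON. move_arm: Moves the arm, as the interface text tells. Its arguments: {"type":"object","properties":{"motion":{"type":"array","items":{"type":"array","items":{"type":"number"}}},"grip_force":{"type":"number"}},"required":["motion"]}

```bash
mkdir -p pics; cat > h.py <<'E'
import numpy as np, cv2
from rig import sensors, grab_frame, camera_params, order
def cloud(name, depth):
    p=camera_params(name); K=np.array(p["camera_matrix"]); T=np.array(p["world_from_camera"]); k1=p["k1"]
    h,w=depth.shape; u,v=np.meshgrid(np.arange(w),np.arange(h))
    pts=np.stack([u,v],-1).reshape(-1,1,2).astype(np.float64)
    n=cv2.undistortPoints(pts,K,np.array([k1,0,0,0,0.])).reshape(h,w,2)
    d=depth.astype(float)
    c=np.stack([n[...,0]*d,n[...,1]*d,d],-1)
    W=c@T[:3,:3].T+T[:3,3]; W[d==0]=np.nan
    return W
E
python3 - <<'E'
from h import *
for n in("side","top"):
    im,d=grab_frame(n); cv2.imwrite(f"pics/{n}0.png",im[...,::-1]); np.savez(f"pics/{n}0.npz",im=im,d=d)
    p=camera_params(n); print(n,p["k1"],np.round(p["camera_matrix"],1).tolist(),np.round(p["world_from_camera"],3).tolist(),d.min(),d.max())
s=sensors.sense(); print({k:np.round(v,3).tolist() for k,v in s.items()})
E
```

```text
side -0.09925036766043993 [[498.5, 0.0, 326.5], [0.0, 498.5, 196.0], [0.0, 0.0, 1.0]] [[0.933, -0.241, 0.269, 175.195], [-0.361, -0.623, 0.694, -639.474], [0.0, -0.745, -0.667, 1001.755], [0.0, 0.0, 0.0, 1.0]] 0.0 2805.7842
top -0.051853021166274556 [[428.7, 0.0, 326.0], [0.0, 428.7, 201.0], [0.0, 0.0, 1.0]] [[-0.013, -0.992, 0.129, 382.893], [-1.0, 0.014, 0.004, 245.131], [-0.006, -0.129, -0.992, 1233.567], [0.0, 0.0, 0.0, 1.0]] 0.0 2096.789
{'clock': 0.1, 'qpos': [1.334, 0.354, 1.634, -0.0, 1.155, -0.002], 'qvel': [0.002, -0.002, -0.003, -0.001, 0.001, -0.001], 'joint_efforts': [0.001, -60.635, -34.282, 0.0, 0.004, -0.0], 'eef_pos': [145.31, 607.452, 230.627], 'tcp_rot': [-3.14, 0.0, 2.907], 'contact_force': [-0.443, -0.24, 0.5], 'wrist_torque': [0.002, -0.017, -0.001], 'grasp_force': 0.0, 'opening': 1.0}
```

View pics/side0.png

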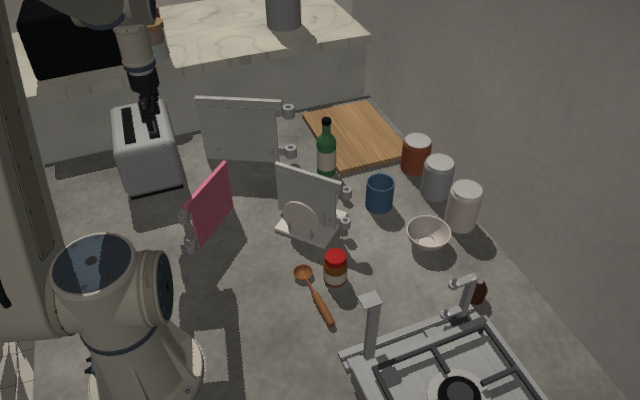

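View pics/top0.png

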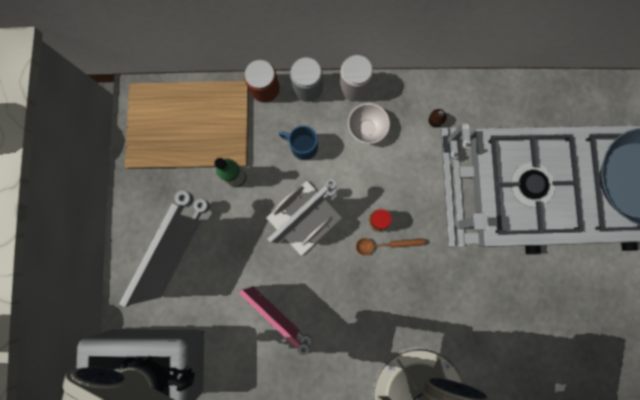

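The side view shows the grey leaf in the rack around (308,190), with sockets at (347,192) and (345,224), the keeper post at (370,300) and the hinge post at (465,285). In the top view the leaf hem runs (270,240)-(330,187) and the hob frame spans (450-475, 130-245). The bigger grey leaf and the pink one are decoys.

```bash
python3 - <<'E'
from h import *
def crop(n,x,y,w,h,s):
    im=np.load(f"pics/{n}0.npz")["im"][y:y+h,x:x+w,::-1]; return cv2.resize(im,None,fx=s,fy=s,interpolation=cv2.INTER_CUBIC)
a=crop("top",260,175,100,75,4); b=crop("top",420,115,100,75,4) 
c=crop("side",340,265,160,120,2.5); c=cv2.resize(c,(400,300)); e=crop("top",420,175,100,75,4)
cv2.imwrite("pics/c0.png",np.vstack([np.hstack([a,b]),np.hstack([c,e])]))
z=np.load("pics/top0.npz"); W=cloud("top",z["d"])
# leaf hem points
m=np.zeros(W.shape[:2],bool); m[175:250,255:345]=1
m&=(W[...,2]>150)&(W[...,2]<230); P=W[m]; print(len(P),np.percentile(P[:,2],[5,50,95]))
print("frame z>150"); m=np.zeros(W.shape[:2],bool); m[115:255,430:480]=1
for v,u in np.argwhere(m&(W[...,2]>120)): print((u,v),np.round(W[v,u]).astype(int).tolist(),end=' ')
zs=np.load("pics/side0.npz"); S=cloud("side",zs["d"])
E
```

```text
528 [163.70350927 180.32947074 183.8196022 ]
frame z>150
(np.int64(462), np.int64(123)) [725, -109, 153] (np.int64(463), np.int64(123)) [725, -112, 153] (np.int64(464), np.int64(123)) [725, -114, 154] (np.int64(465), np.int64(123)) [724, -116, 155] (np.int64(466), np.int64(123)) [724, -119, 155] (np.int64(461), np.int64(124)) [724, -108, 147] (np.int64(462), np.int64(124)) [723, -110, 150] (np.int64(463), np.int64(124)) [722, -112, 153] (np.int64(464), np.int64(124)) [722, -114, 153] (np.int64(465), np.int64(124)) [722, -117, 153] (np.int64(466), np.int64(124)) [721, -119, 155] (np.int64(467), np.int64(124)) [722, -122, 153] (np.int64(460), np.int64(125)) [725, -109, 134] (np.int64(461), np.int64(125)) [723, -109, 142] (np.int64(462), np.int64(125)) [720, -109, 152] (np.int64(463), np.int64(125)) [719, -111, 155] (np.int64(464), np.int64(125)) [719, -114, 153] (np.int64(465), np.int64(125)) [720, -118, 150] (np.int64(466), np.int64(125)) [719, -119, 154] (np.int64(467), np.int64(125)) [719, -122, 153] (np.int64(468), np.int64(125)) [720, -125, 151] (np.int64(459), np.int64(126)) [724
[... 14288 characters left out ...]
int64(226)) [451, -112, 210] (np.int64(478), np.int64(226)) [451, -115, 209] (np.int64(479), np.int64(226)) [451, -118, 208] (np.int64(474), np.int64(227)) [449, -108, 202] (np.int64(475), np.int64(227)) [449, -109, 204] (np.int64(476), np.int64(227)) [449, -110, 208] (np.int64(477), np.int64(227)) [449, -114, 204] (np.int64(478), np.int64(227)) [449, -116, 206] (np.int64(479), np.int64(227)) [449, -119, 205] (np.int64(474), np.int64(228)) [447, -108, 201] (np.int64(475), np.int64(228)) [446, -108, 208] (np.int64(476), np.int64(228)) [446, -111, 205] (np.int64(477), np.int64(228)) [446, -113, 207] (np.int64(478), np.int64(228)) [446, -115, 209] (np.int64(479), np.int64(228)) [446, -119, 205]
```

View pics/c0.png

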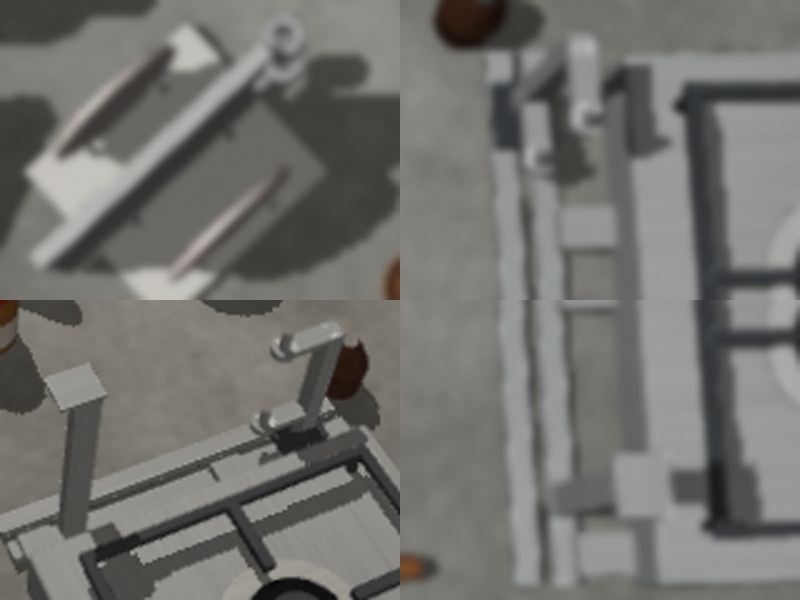

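The crops show the upper pintle at top-view (467.5,143), the lower pintle near (455,154), the bracket going up and left from there to the bar, and the keeper near (480,221). Next I fit the frames in both views.

```bash
cat >> h.py <<'E'
def clouds():
    out={}
    for n in("top","side"):
        im,d=grab_frame(n); out[n]=(im,cloud(n,d))
    return out
def box(W,xr,yr,zr):
    m=np.ones(W.shape[:2],bool)
    for i,r in enumerate((xr,yr,zr)):
        m&=(W[...,i]>r[0])&(W[...,i]<r[1])
    return m
def rect(P):
    c,s,a=cv2.minAreaRect(P[:,:2].astype(np.float32)); return np.round(c,1).tolist(),np.round(s,1).tolist(),round(a,1)
E
python3 - <<'E'
from h import *
C={n:(np.load(f"pics/{n}0.npz")["im"],cloud(n,np.load(f"pics/{n}0.npz")["d"])) for n in("top","side")}
for n in C:
    W=C[n][1]
    m=box(W,(430,500),(-150,-90),(198,215)); print(n,"keeper",m.sum(),rect(W[m]),np.median(W[m][:,2]))
    m=box(W,(640,760),(-150,-90),(147,160)); print(n,"ubracket",m.sum(),rect(W[m]),np.median(W[m][:,2]))
    m=box(W,(640,760),(-150,-90),(162,185)); print(n,"upin",m.sum(),W[m].mean(0).round(1) if m.any() else 0,W[m].max(0) if m.any() else 0)
    m=box(W,(640,700),(-150,-90),(39,49)); print(n,"lbracket",m.sum(),rect(W[m]) if m.sum()>3 else 0)
    m=box(W,(640,700),(-150,-90),(52,72)); print(n,"lpin",m.sum(),W[m].mean(0).round(1) if m.any() else 0)
    for x0 in range(450,660,40):
        m=box(W,(x0,x0+40),(-135,-80),(6,14)); P=W[m]; print(" rail",x0,m.sum(),np.percentile(P[:,1],[3,50,97]).round(1) if m.any() else 0)
    # leaf
    m=box(W,(330,720-100),(150,420),(160,195)); l,lab,st,ce=cv2.connectedComponentsWithStats(m.astype(np.uint8))
    for i in range(1,l):
        if st[i,4]>40:
            P=W[lab==i]; print(n,"comp",st[i].tolist(),rect(P),np.percentile(P[:,2],[5,50,95]).round(1))
for n,pts in (("top",[(468,143),(454.5,153.5)]),):pass
E
```

```text
top keeper 224 ([465.3, -123.0], [39.1, 34.0], 0.7) 206.90617529912674
top ubracket 167 ([690.6, -116.0], [68.9, 19.6], 1.3) 153.68511359440117
top upin 9 [ 665.8 -116.   166.3] [ 669.90581466 -114.52115023  169.88649858]
top lbracket 98 ([678.1, -117.9], [22.4, 43.2], 88.9)
top lpin 9 [ 665.1 -115.3   58.7]
 rail 450 111 [-132.4 -109.7  -97.5]
 rail 490 120 [-133.9 -110.6  -97.3]
 rail 530 129 [-134.4 -110.6  -95.7]
 rail 570 118 [-134.1 -110.7  -95.4]
 rail 610 133 [-134.2 -109.8  -94.5]
 rail 650 76 [-131.2 -103.5  -94.2]
top comp [268, 178, 68, 64, 517] ([501.2, 310.1], [25.7, 220.6], 43.2) [164.7 180.4 183.9]
side keeper 338 ([465.0, -125.5], [36.3, 41.1], 89.7) 208.39704094058771
side ubracket 229 ([691.7, -119.6], [22.3, 67.5], 89.6) 154.62792970575651
side upin 20 [ 666.3 -122.3  169.5] [ 670.99251802 -115.48505991  177.31377301]
side lbracket 123 ([678.4, -120.2], [21.2, 42.3], 89.5)
side lpin 21 [ 667.1 -121.7   60.5]
 rail 450 78 [-133.5 -110.9 -100. ]
 rail 490 136 [-134.3 -115.2  -99.6]
 rail 530 184 [-134.4 -112.4  -98.8]
 rail 570 178 [-133.4 -112.3  -97.8]
 rail 610 125 [-128.7 -107.6  -97.3]
 rail 650 127 [-134.3 -114.5  -96.9]
side comp [274, 162, 78, 34, 695] ([502.4, 308.2], [27.4, 223.6], 41.0) [161.9 175.7 184.7]
```

```bash
cat >> h.py <<'E'
from scipy.spatial.transform import Rotation as Ro
def plan(pos=None,yaw=None):
    """tool-frame turn & shift (m) from measured pose to TCP world pos (mm), upright tool at yaw"""
    s=sensors.sense(); R=Ro.from_euler('xyz',s["tcp_rot"]); p=np.array(s["eef_pos"])
    T=Ro.from_euler('xyz',[np.pi,0,s["tcp_rot"][2] if yaw is None else yaw])
    print("turn",(R.inv()*T).as_rotvec().round(4),"shift",(R.inv().apply(np.array(pos)-p)/1000).round(4),"from",p.round(1),"yaw",round(s["tcp_rot"][2],4))
def hem(W,xr,yr,zr):
    m=box(W,xr,yr,zr); P=W[m]; vx,vy,x0,y0=cv2.fitLine(P[:,:2].astype(np.float32),cv2.DIST_HUBER,0,.01,.01).ravel()
    if vx<0: vx,vy=-vx,-vy
    d=np.array([vx,vy]); c=np.array([x0,y0]); t=(P[:,:2]-c)@d; n=(P[:,:2]-c)@[-vy,vx]
    return len(P),np.arctan2(vy,vx),c+d*np.percentile(t,1),c+d*np.percentile(t,99),np.percentile(n,[3,97]).round(1),np.median(P[:,2])
E
python3 - <<'E'
from h import *
for n in("top","side"):
    W=cloud(n,np.load(f"pics/{n}0.npz")["d"])
    print(n,hem(W,(400,600),(230,410),(174,195)))
    m=box(W,(545,610),(215,265),(158,171)); P=W[m]; print("socket ring",len(P),P.mean(0).round(1),rect(P) if len(P)>3 else 0)
    m=box(W,(400,600),(200,410),(5,18)); print("rackbase",m.sum(),rect(W[m]))
psi=-0.8
plan([500,310,300],psi+np.pi)
E
```

```text
top (399, np.float32(-0.8196353), array([427.40652775, 389.60498309]), array([555.90903678, 251.98774563]), array([-5.9,  6.1]), np.float64(181.1495352004922))
socket ring 79 [566.6 239.2 166.4] ([562.5, 239.4], [25.9, 37.3], 83.4)
rackbase 1834 ([499.7, 305.9], [199.0, 206.7], 0.1)
side (382, np.float32(-0.8279474), array([426.10420594, 384.49471158]), array([554.8490568 , 244.29977527]), array([-5. ,  9.3]), np.float64(181.6588261201569))
socket ring 105 [563.8 234.6 165.7] ([563.5, 241.1], [25.9, 43.8], 30.6)
rackbase 816 ([499.4, 297.1], [194.3, 199.2], 89.6)
turn [-1.200e-03  4.000e-04  5.652e-01] shift [-0.4142 -0.2069 -0.0691] from [145.3 607.5 230.6] yaw 2.9068
```

```bash
python3 -c "
from h import *
plan([496.5,315.5,300],np.pi-.82)"
```

```text
turn [-1.200e-03  4.000e-04  5.852e-01] shift [-0.4095 -0.2023 -0.0691] from [145.3 607.5 230.6] yaw 2.9068
```

Request:
move_arm([
  [0, 0, 0, 0, 0, -0.06, 0.0854],
  [0, 0, 0.1, -0.05, -0.025, -0.069, 0.0854],
  [0, 0, 0.2, -0.1, -0.05, -0.069, 0.0854],
  [0, 0, 0.3, -0.15, -0.075, -0.069, 0.0854],
  [0, 0, 0.4, -0.205, -0.101, -0.069, 0.0854],
  [0, 0, 0.5, -0.26, -0.13, -0.069, 0.0854],
  [0, 0, 0.585, -0.315, -0.155, -0.069, 0.0854],
  [0, 0, 0.585, -0.365, -0.18, -0.069, 0.0854],
])

```text
clock: 1.1
eef_pos: [459.9, 346.2, 300.1]
tcp_rot: [-3.141, -0.0, 2.32]
contact_force: [0.1, 0.8, 0.2]
opening: 1.0
grasp_force: 0.0
```

```bash
python3 -c "
from h import *
plan([496.5,315.5,153],np.pi-.82)"
```

```text
turn [-0.0002 -0.     -0.0014] shift [-0.0475  0.0059  0.1471] from [459.9 346.2 300.1] yaw 2.3202
```

Request:
move_arm([
  [0, 0, 0, -0.0475, 0.006, 0.0, 0.0854],
  [0, 0, 0, -0.0475, 0.006, 0.04, 0.0854],
  [0, 0, 0, -0.0475, 0.006, 0.08, 0.0854],
  [0, 0, 0, -0.0475, 0.006, 0.11, 0.0854],
  [0, 0, 0, -0.0475, 0.006, 0.13, 0.0854],
  [0, 0, 0, -0.0475, 0.006, 0.147, 0.0854],
  [0, 0, 0, -0.0475, 0.006, 0.147, 0.0854],
])

```text
clock: 1.98
eef_pos: [494.6, 316.8, 152.0]
tcp_rot: [-3.139, -0.0, 2.322]
contact_force: [-0.9, 0.9, -0.1]
opening: 1.0
grasp_force: 0.0
```

```bash
python3 - <<'E'
from h import *
plan([496.5,315.5,153],np.pi-.82)
C=clouds()
for n in C:
    W=C[n][1]; m=box(W,(545,610),(215,265),(158,171)); P=W[m]; print(n,len(P),P.mean(0).round(1))
E
```

```text
turn [-0.0025 -0.0005  0.0002] shift [-0.0023  0.0005 -0.001 ] from [494.6 316.8 152. ] yaw 2.3218
top 65 [568.9 236.8 166.6]
side 110 [563.9 234.6 165.7]
```

Request:
move_arm([
  [0, 0, 0, -0.001, 0, -0.001, 0.03],
  [0, 0, 0, -0.001, 0, -0.001, 0.01],
  [0, 0, 0, -0.001, 0, -0.001, 0.005],
  [0, 0, 0, -0.001, 0, -0.001, 0.005],
  [0, 0, 0, -0.001, 0, -0.001, 0.005],
  [0, 0, 0, -0.001, 0, -0.001, 0.005],
], grip_force=100)

```text
clock: 2.82
eef_pos: [496.2, 316.7, 154.7]
tcp_rot: [3.141, 0.0, 2.322]
contact_force: [-0.4, -0.5, 5.1]
opening: 0.119
grasp_force: 98.8
```

Request:
move_arm([
  [0, 0, 0, 0, 0, -0.01, 0.005],
  [0, 0, 0, 0, 0, -0.03, 0.005],
  [0, 0, 0, 0, 0, -0.06, 0.005],
  [0, 0, 0, 0, 0, -0.09, 0.005],
  [0, 0, 0, 0, 0, -0.12, 0.005],
  [0, 0, 0, 0, 0, -0.14, 0.005],
  [0, 0, 0, 0, 0, -0.14, 0.005],
])

```text
clock: 3.7
eef_pos: [496.5, 316.8, 295.8]
tcp_rot: [3.139, 0.001, 2.322]
contact_force: [-0.2, -0.5, -3.8]
opening: 0.121
grasp_force: 97.8
```

```bash
python3 - <<'E'
from h import *
# via point 100 mm in +y of final hinge position
ax=np.array([667,-117]); g=ax-105*np.array([np.cos(-.82),np.sin(-.82)]); print(g)
plan([g[0],g[1]+75,294])
C=clouds()
for n in C:
    W=C[n][1]; print(n,hem(W,(400,565),(230,410),(312,335)))
    m=box(W,(545,610),(215,265),(296,309)); P=W[m]; print(n,len(P),P.mean(0).round(1))
cv2.imwrite("pics/l1.png",C["side"][0][...,::-1])
E
```

```text
[595.36677323 -40.22968788]
turn [0.0026 0.0005 0.    ] shift [-0.2736 -0.1202  0.0016] from [496.5 316.8 295.8] yaw 2.3218
top (82, np.float32(-0.8580449), array([451.90309992, 364.58923689]), array([523.21052614, 282.08844004]), array([-5.4,  6.2]), np.float64(321.8246379375117))
top 37 [574.6 235.6 306.3]
side (432, np.float32(-0.82510924), array([424.29731839, 385.42615119]), array([555.06537236, 243.8368008 ]), array([-13.5,  12.5]), np.float64(319.75025845154755))
side 120 [564.4 235.9 303.7]
```

Request:
move_arm([
  [0.002, 0, 0, -0.02, -0.01, 0, 0.005],
  [0.002, 0, 0, -0.065, -0.03, 0, 0.005],
  [0.002, 0, 0, -0.115, -0.05, 0, 0.005],
  [0.002, 0, 0, -0.165, -0.073, 0, 0.005],
  [0.002, 0, 0, -0.21, -0.093, 0, 0.005],
  [0.002, 0, 0, -0.25, -0.11, 0, 0.005],
  [0.002, 0, 0, -0.2736, -0.12, 0, 0.005],
  [0.002, 0, 0, -0.2736, -0.12, 0, 0.005],
])

```text
clock: 4.8
eef_pos: [594.7, 31.9, 293.1]
tcp_rot: [-3.138, -0.001, 2.319]
contact_force: [0.9, 0.3, -3.2]
opening: 0.125
grasp_force: 97.7
```

```bash
python3 - <<'E'
from h import *
C=clouds(); s=sensors.sense(); print(np.array(s["eef_pos"]).round(1))
for n in C: np.savez(f"pics/{n}2.npz",im=C[n][0],W=C[n][1])
def crop(n,x,y,w,h,s):
    return cv2.resize(C[n][0][y:y+h,x:x+w,::-1],(400,300),interpolation=cv2.INTER_CUBIC)
cv2.imwrite("pics/c2.png",np.hstack([crop("top",390,110,120,90,4),crop("side",360,190,160,120,4)]))
E
```

```text
[594.3  34.  293.4]
```

View pics/c2.png

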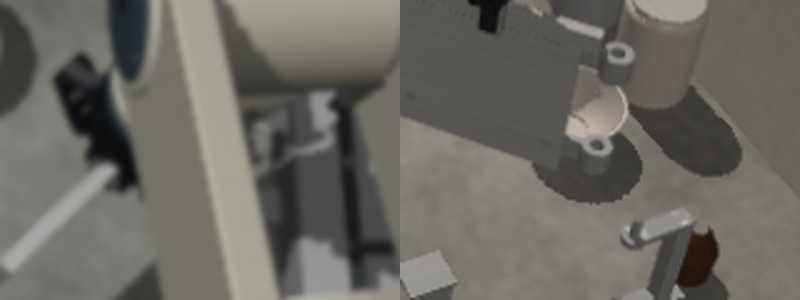

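The side crop shows the upper socket ring at crop (620,50), the lower at (597,147) and the upper pintle at (632,237), with the way clear. The top view is hidden by the arm, so the side view has to guide the fit. I'll move closer and down to entry height.

Request:
move_arm([
  [0, 0, 0, -0.0125, -0.0115, 0, 0.005],
  [0, 0, 0, -0.0255, -0.0225, 0, 0.005],
  [0, 0, 0, -0.0255, -0.0225, 0.02, 0.005],
  [0, 0, 0, -0.0255, -0.0225, 0.05, 0.005],
  [0, 0, 0, -0.0255, -0.0225, 0.075, 0.005],
  [0, 0, 0, -0.0255, -0.0225, 0.09, 0.005],
  [0, 0, 0, -0.0255, -0.0225, 0.09, 0.005],
  [0, 0, 0, -0.0255, -0.0225, 0.09, 0.005],
])

```text
clock: 5.9
eef_pos: [596.5, 0.4, 205.3]
tcp_rot: [-3.141, 0.001, 2.322]
contact_force: [0.2, 0.3, -2.7]
opening: 0.117
grasp_force: 97.6
```

```bash
python3 - <<'E'
from h import *
C=clouds(); s=sensors.sense(); print(np.array(s["eef_pos"]).round(1),np.array(s["tcp_rot"]).round(4))
np.savez("pics/3.npz",side=C["side"][0],top=C["top"][0],W=C["side"][1],Wt=C["top"][1])
def crop(n,x,y,w,h):
    return cv2.resize(C[n][0][y:y+h,x:x+w,::-1],(800,600),interpolation=cv2.INTER_CUBIC)
cv2.imwrite("pics/c3.png",crop("side",420,220,100,75*4//4))
E
```

```text
[5.965e+02 5.000e-01 2.055e+02] [-3.1410e+00  1.3000e-03  2.3219e+00]
```

View pics/c3.png

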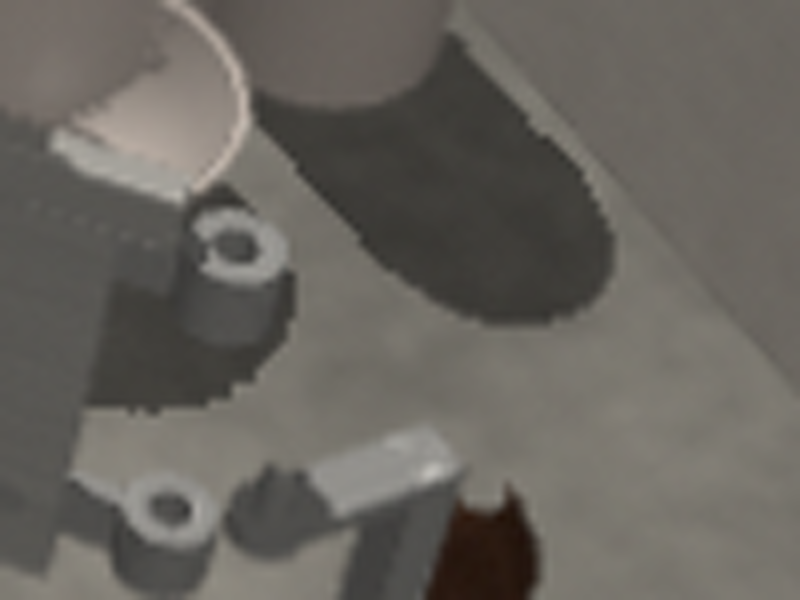

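The crop shows the upper socket bore at (237,246), the lower bore at (170,508) and the upper pintle in shadow around (268,480). I'll use the unshadowed first frame to find the pintles precisely.

```bash
python3 - <<'E'
from h import *
im=np.load("pics/side0.npz")["im"]
a=im[270:330,435:485,::-1]; a=cv2.resize(a,(500,600),interpolation=cv2.INTER_CUBIC)
t=np.load("pics/top0.npz")["im"][130:170,445:470,::-1]; t=cv2.resize(t,(300,480),interpolation=cv2.INTER_CUBIC); t=cv2.copyMakeBorder(t,0,120,0,0,0)
o=np.hstack([a,t]); cv2.imwrite("pics/c4.png",cv2.convertScaleAbs(o,alpha=1.2))
E
```

```text
(no output)
```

View pics/c4.png

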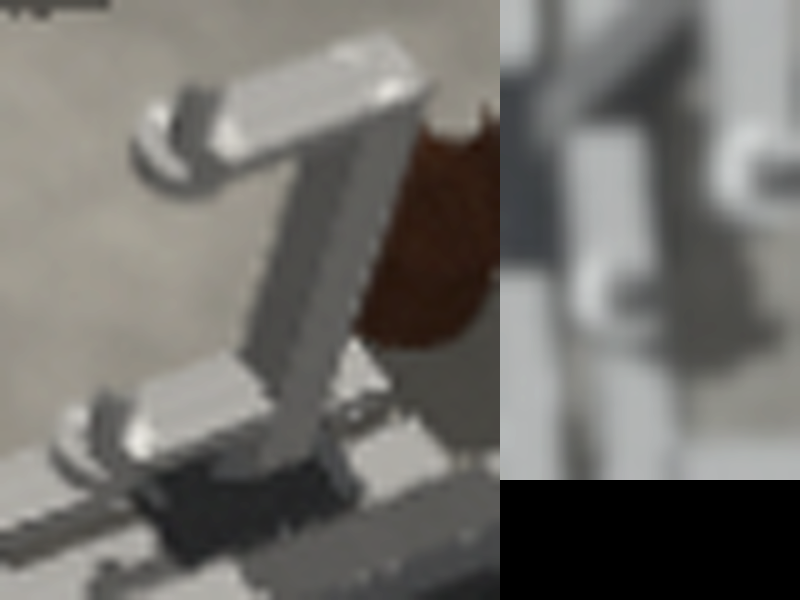

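The enlargement shows the upper pintle tip at about (197,90) and the lower at about (112,397), so roughly side pixels (454.3,278.5) and (445.8,309.3). Next I intersect these rays with the known height planes.

```bash
cat >> h.py <<'E'
def ray(n,u,v,z):
    p=camera_params(n); K=np.array(p["camera_matrix"]); T=np.array(p["world_from_camera"])
    q=cv2.undistortPoints(np.array([[[u,v]]],float),K,np.array([p["k1"],0,0,0,0.])).ravel()
    d=T[:3,:3]@[q[0],q[1],1]; return (T[:3,3]+d*(z-T[2,3])/d[2])[:2]
def proj(n,P):
    p=camera_params(n); T=np.linalg.inv(np.array(p["world_from_camera"])); 
    return cv2.projectPoints(np.atleast_2d(P).astype(float),cv2.Rodrigues(T[:3,:3])[0],T[:3,3],np.array(p["camera_matrix"]),np.array([p["k1"],0,0,0,0.]))[0].reshape(-1,2).round(2)
E
python3 - <<'E'
from h import *
print("upin",ray("side",454.3,278.5,175),"lpin",ray("side",445.8,309.3,65))
b=205.5-142.7
us,ls=ray("side",449.3,250.3,b+156),ray("side",440.8,283.1,b+46); print("usock",us,"lsock",ls)
g=np.array([596.5,.5]); d=np.array([np.cos(-.8197),np.sin(-.8197)]); print("model",g+105*d)
print("proj axis (667.5,-117)",proj("side",[[667.5,-117,z] for z in(155,175,45,65)]).tolist())
print("top proj",proj("top",[[667.5,-117,z] for z in(155,175,45,65)]).tolist())
W=np.load("pics/3.npz")["W"]
for z in (b+156,b+46):
    m=box(W,(640,700),(-110,-50),(z-3,z+4)); P=W[m]; print(len(P),rect(P),P.mean(0).round(1))
E
```

```text
upin [ 666.18286669 -120.68345234] lpin [ 666.11718109 -121.27823403]
usock [670.71075881 -78.83826826] lsock [669.7607705  -79.14578755]
model [668.15625463 -76.2488187 ]
proj axis (667.5,-117) [[452.28, 282.95], [453.91, 277.05], [443.91, 312.79], [445.36, 307.67]]
top proj [[466.6, 144.06], [469.08, 142.02], [454.36, 154.11], [456.42, 152.42]]
124 ([659.7, -76.6], [28.1, 47.1], 73.3) [665.1 -77.2 219.1]
109 ([662.8, -70.1], [27.2, 52.2], 30.7) [664.3 -76.2 108.4]
```

Request:
move_arm([
  [0, 0, 0, -0.002, -0.006, 0, 0.005],
  [0, 0, 0, -0.007, -0.011, 0, 0.005],
  [0, 0, 0, -0.013, -0.017, 0, 0.005],
  [0, 0, 0, -0.019, -0.023, 0, 0.005],
  [0, 0, 0, -0.024, -0.028, 0, 0.005],
  [0, 0, 0, -0.0279, -0.0316, 0, 0.005],
  [0, 0, 0, -0.0279, -0.0316, 0, 0.005],
  [0, 0, 0, -0.0279, -0.0316, 0, 0.005],
])

```text
clock: 7.0
eef_pos: [591.7, -41.3, 204.4]
tcp_rot: [-3.14, -0.0, 2.322]
contact_force: [-0.4, 0.3, -2.8]
opening: 0.12
grasp_force: 97.8
```

```bash
python3 - <<'E'
from h import *
im,d=grab_frame("side"); s=sensors.sense(); print(np.array(s["eef_pos"]).round(1),np.array(s["tcp_rot"]).round(4),np.array(s["contact_force"]).round(1))
np.savez("pics/5.npz",im=im)
b=s["eef_pos"][2]-142.7
print("expected rings",proj("side",[[666.1,-121,b+156],[666.1,-121,b+46]]).tolist())
a=cv2.resize(im[240:330,430:490,::-1],(540,600)[:1]+(600,) if 0 else (400,600),interpolation=cv2.INTER_CUBIC)
cv2.imwrite("pics/c5.png",cv2.convertScaleAbs(a,alpha=1.3))
E
```

```text
[591.7 -41.2 204.4] [-3.1396e+00 -1.0000e-04  2.3220e+00] [ 0.1 -0.2 -3.1]
expected rings [[458.0, 265.51], [448.94, 297.85]]
```

View pics/c5.png

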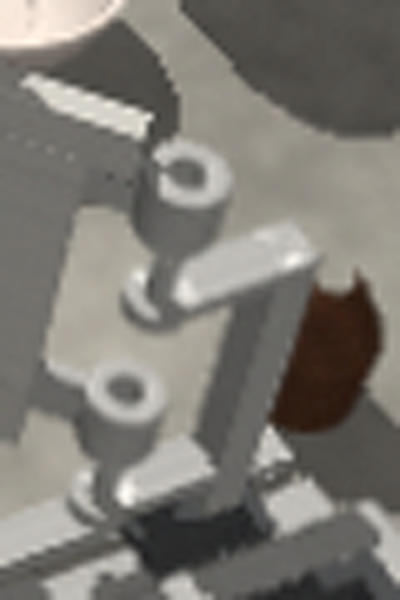

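The rings sit at crop (184,173) and (125,389), and both pintles line up under the tubes to within about 1 mm. I'll lower gently.

Request:
move_arm([
  [0, 0, 0, 0, 0, 0.004, 0.005],
  [0, 0, 0, 0, 0, 0.008, 0.005],
  [0, 0, 0, 0, 0, 0.012, 0.005],
  [0, 0, 0, 0, 0, 0.0145, 0.005],
  [0, 0, 0, 0, 0, 0.016, 0.005],
  [0, 0, 0, 0, 0, 0.0175, 0.005],
  [0, 0, 0, 0, 0, 0.0185, 0.005],
  [0, 0, 0, 0, 0, 0.019, 0.005],
])

```text
clock: 8.05
eef_pos: [591.9, -41.3, 186.1]
tcp_rot: [-3.14, 0.0, 2.322]
contact_force: [-2.6, 2.4, 5.4]
opening: 0.124
grasp_force: 99.1
```

Request:
move_arm([
  [0, 0, 0, 0, 0, -0.0015, 0.005],
  [0, 0, 0, 0.001, 0, -0.0025, 0.005],
  [0, 0, 0, 0.0015, 0, -0.0025, 0.005],
  [0, 0, 0, 0.0015, 0, -0.001, 0.005],
  [0, 0, 0, 0.0015, 0, 0, 0.005],
  [0, 0, 0, 0.0015, 0, 0.0005, 0.005],
  [0, 0, 0, 0.0015, 0, 0.001, 0.005],
])

```text
clock: 8.93
eef_pos: [590.7, -40.0, 185.3]
tcp_rot: [-3.14, 0.0, 2.322]
contact_force: [-5.2, 3.3, 9.7]
opening: 0.121
grasp_force: 99.6
```

```bash
python3 - <<'E'
from h import *
s=sensors.sense()
for k in("eef_pos","tcp_rot","contact_force","wrist_torque"): print(k,np.array(s[k]).round(3))
E
```

```text
eef_pos [590.723 -40.033 185.303]
tcp_rot [-3.14   0.     2.322]
contact_force [-5.218  3.318  9.714]
wrist_torque [-0.004  0.399 -0.154]
```

Request:
move_arm([
  [0, 0, 0, 0, 0, -0.003, 0.005],
  [0, 0, 0, 0, 0, -0.006, 0.005],
  [0, 0, 0, 0, 0, -0.006, 0.005],
  [0, 0, 0, 0, 0, -0.006, 0.005],
])

```text
clock: 9.43
eef_pos: [590.5, -40.4, 190.1]
tcp_rot: [-3.139, -0.0, 2.322]
contact_force: [-0.1, 0.2, -3.2]
opening: 0.123
grasp_force: 97.8
```

```bash
python3 - <<'E'
from h import *
im,d=grab_frame("side"); W=cloud("side",d); s=sensors.sense(); print(np.array(s["eef_pos"]).round(1),np.array(s["contact_force"]).round(1))
z=s["eef_pos"][2]
# hem tilt: hem top height along leaf
g=np.array(s["eef_pos"][:2]); dd=np.array([np.cos(-.8197),np.sin(-.8197)])
t=(W[...,:2]-g)@dd; nn=(W[...,:2]-g)@[-dd[1],dd[0]]
for a,b in((-100,-75),(-75,-50),(50,65),(65,85)):
    m=(t>a)&(t<b)&(abs(nn)<5)&(W[...,2]>z+15)&(W[...,2]<z+45); P=W[m]; print(a,m.sum(),np.percentile(P[:,2],[50,80]).round(1) if m.any() else 0)
A=cv2.resize(im[255:285,440:480,::-1],(800,600),interpolation=cv2.INTER_CUBIC)
A=cv2.resize(im[250:325,430:480,::-1],(400,600),interpolation=cv2.INTER_CUBIC); B=cv2.resize(np.load("pics/side0.npz")["im"][250:325,430:480,::-1],(400,600),interpolation=cv2.INTER_CUBIC)
cv2.imwrite("pics/c6.png",cv2.convertScaleAbs(np.hstack([A,B]),alpha=1.3)); np.savez("pics/6.npz",im=im)
E
```

```text
[590.5 -40.4 190.1] [-0.9 -0.4 -2.9]
-100 58 [217.7 219.5]
-75 56 [217.7 219. ]
50 23 [217.9 219.6]
65 36 [217.5 218.8]
```

View pics/c6.png

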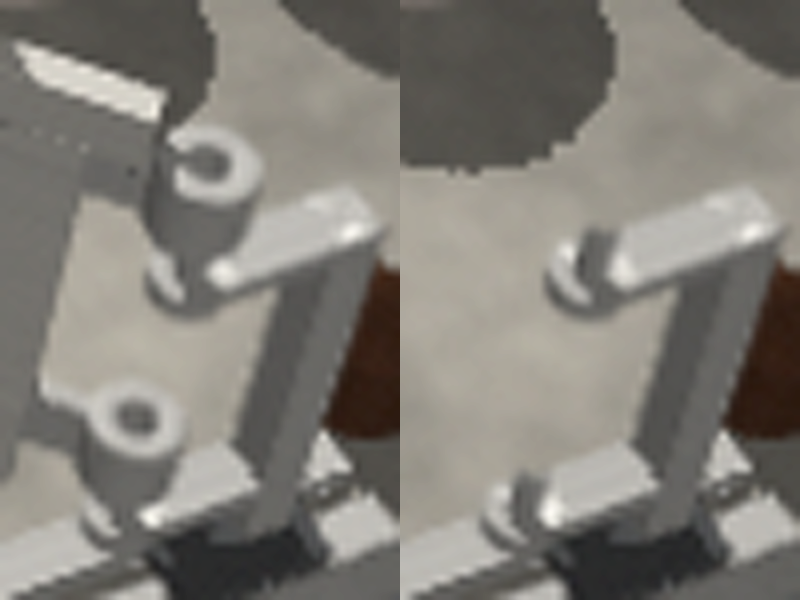

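No tilt shows: ring bores are at (211,163) and (138,417), with pins at (197,240) and (129,490) in the right half. I'll check this numerically with row profiles.

```bash
python3 - <<'E'
from h import *
b=190.1-142.7
print("usock",ray("side",455.9,269.9,b+156),"lsock",ray("side",446.8,301.8,b+46), "arm", np.array([590.5,-40.4])+105*np.array([np.cos(-.8197),np.sin(-.8197)]))
g0=np.load("pics/side0.npz")["im"].mean(2).round().astype(int); g1=np.load("pics/6.npz")["im"].mean(2).round().astype(int)
print("pin upper cols 447..462"); 
for r in range(275,288): print(r,g0[r,447:463])
print("pin lower cols 438..454")
for r in range(305,318): print(r,g0[r,438:455])
print("tube upper cols 445..466")
for r in (266,268,270,272,274,276,278,280): print(r,g1[r,445:466])
print("tube lower cols 438..456")
for r in (298,300,302,304,306,308,310): print(r,g1[r,438:457])
E
```

```text
usock [ 664.54980823 -120.14356511] lsock [ 663.79245371 -120.30788141] arm [ 662.15625463 -117.1488187 ]
pin upper cols 447..462
275 [122 123 123 124 123 119 116 116 116 116 117 117 116 114 114 113]
276 [123 124 124 124 124 122 118 117 116 116 116 115 116 116 120 121]
277 [122 124 124 124 124 123 118 115 116 115 117 120 122 128 133 136]
278 [124 124 126 126 126 121 105 101 110 109 117 134 136 141 142 140]
279 [125 128 129 130 128 113  83  80  88  93 118 141 141 140 141 142]
280 [125 127 134 151 145 108  75  77  81  93 127 141 142 142 142 141]
281 [126 129 142 168 166  92  74  77  82 108 142 147 141 141 140 140]
282 [126 131 141 144 148  64  73  78  85 125 166 157 140 140 141 143]
283 [124 121 142 138 118  67  74  78  92 137 170 167 148 143 143 143]
284 [121  94 132 140 123  72  77  77  95 140 163 167 154 137 126 118]
285 [121  86  99 135 135 102  76  76  76  97 138 143 130 107  90  80]
286 [121  85  72 110 132 137 105  76  75  75  86 100  86  81  87  95]
287 [123 104  69  76 102 123 113  75  76  75  78  87  96 109 112 115]
pin lower cols 438..454
305 [123 123 124 124 125 124 120 119
[... 1584 characters left out ...]
45]
280 [126 127 128 128  87  71  76  77  79  79  80  80  80  77  90 128 145 145
 143 143 143]
tube lower cols 438..456
298 [139 134 130 130 138 144 143 146 146 143 140 137 132 130 129 129 126 124
 121]
300 [121 135 145 150 153 143 128 105  98 101 111 132 146 143 133 127 124 122
 119]
302 [ 75  76  85 136 151 141 113  80  80  77  72 100 145 147 137 123 125 123
 122]
304 [ 76  75  62  85 126 150 145 132 115 110 111 140 150 146 129 114 124 122
 122]
306 [ 83  70  59  70  70  83 100 117 133 139 143 136 118 103  94 119 135 140
 142]
308 [123  87  61  67  71  73  76  77  78  78  79  79  77  80 117 143 143 145
 145]
310 [127 122  85  69  73  75  77  79  79  80  78  76  71 111 144 142 142 143
 143]
```

```bash
python3 - <<'E'
from h import *
print(ray("side",454.5,279.1,175),ray("side",446.1,309.3,65))
print("per px", ray("side",455.5,279.1,175),ray("side",454.5,280.1,175))
print(ray("side",455.9,270,190.1-142.7+156),ray("side",446.75,301.9,190.1-142.7+46))
E
```

```text
[ 665.71985   -122.2350435] [ 666.7540058  -121.53449958]
per px [ 667.70444727 -123.02818038] [ 664.2902737  -124.54984416]
[ 664.40606636 -120.37486861] [ 663.54629413 -120.5023546 ]
```

Request:
move_arm([
  [0, 0, 0, -0.0015, 0.0003, 0, 0.005],
  [0, 0, 0, -0.0029, 0.0006, 0, 0.005],
  [0, 0, 0, -0.0029, 0.0006, 0.001, 0.005],
  [0, 0, 0, -0.0029, 0.0006, 0.002, 0.005],
  [0, 0, 0, -0.0029, 0.0006, 0.003, 0.005],
  [0, 0, 0, -0.0029, 0.0006, 0.004, 0.005],
  [0, 0, 0, -0.0029, 0.0006, 0.0045, 0.005],
  [0, 0, 0, -0.0029, 0.0006, 0.005, 0.005],
])

```text
clock: 10.48
eef_pos: [593.3, -42.0, 185.4]
tcp_rot: [-3.14, 0.0, 2.322]
contact_force: [0.9, 1.6, -1.7]
opening: 0.119
grasp_force: 97.9
```

```bash
python3 - <<'E'
from h import *
s=sensors.sense()
for k in("eef_pos","tcp_rot","contact_force","wrist_torque"): print(k,np.array(s[k]).round(3))
E
```

```text
eef_pos [593.339 -41.985 185.434]
tcp_rot [-3.14   0.     2.322]
contact_force [ 0.923  1.566 -1.739]
wrist_torque [ 0.293 -0.205  0.1  ]
```

Request:
move_arm([
  [0, 0, 0, 0.0002, 0.0006, 0, 0.005],
  [0, 0, 0, 0.0002, 0.0006, 0.001, 0.005],
  [0, 0, 0, 0.0002, 0.0006, 0.002, 0.005],
  [0, 0, 0, 0.0002, 0.0006, 0.003, 0.005],
  [0, 0, 0, 0.0002, 0.0006, 0.003, 0.005],
])

```text
clock: 11.1
eef_pos: [593.6, -41.4, 182.5]
tcp_rot: [-3.14, 0.0, 2.322]
contact_force: [1.0, 2.4, -0.9]
opening: 0.12
grasp_force: 98.0
```

Request:
move_arm([
  [0, 0, 0, 0.0004, 0.0007, 0, 0.005],
  [0, 0, 0, 0.0004, 0.0007, 0.001, 0.005],
  [0, 0, 0, 0.0004, 0.0007, 0.002, 0.005],
  [0, 0, 0, 0.0004, 0.0007, 0.003, 0.005],
  [0, 0, 0, 0.0004, 0.0007, 0.004, 0.005],
  [0, 0, 0, 0.0004, 0.0007, 0.004, 0.005],
])

```text
clock: 11.85
eef_pos: [593.7, -40.8, 178.3]
tcp_rot: [-3.14, 0.0, 2.322]
contact_force: [2.3, 1.4, -2.2]
opening: 0.119
grasp_force: 97.9
```

Request:
move_arm([
  [0, 0, 0, -0.0002, 0.0008, 0, 0.005],
  [0, 0, 0, -0.0002, 0.0008, 0.001, 0.005],
  [0, 0, 0, -0.0002, 0.0008, 0.002, 0.005],
  [0, 0, 0, -0.0002, 0.0008, 0.003, 0.005],
  [0, 0, 0, -0.0002, 0.0008, 0.004, 0.005],
  [0, 0, 0, -0.0002, 0.0008, 0.005, 0.005],
  [0, 0, 0, -0.0002, 0.0008, 0.006, 0.005],
  [0, 0, 0, -0.0002, 0.0008, 0.007, 0.005],
])

```text
clock: 12.85
eef_pos: [594.3, -40.4, 171.3]
tcp_rot: [-3.14, -0.0, 2.322]
contact_force: [1.0, 0.6, -2.5]
opening: 0.126
grasp_force: 97.9
```

Clean. The last few millimetres, slowly.

Request:
move_arm([
  [0, 0, 0, 0, 0.0003, 0.001, 0.005],
  [0, 0, 0, 0, 0.0003, 0.002, 0.005],
  [0, 0, 0, 0, 0.0003, 0.0027, 0.005],
  [0, 0, 0, 0, 0.0003, 0.0032, 0.005],
  [0, 0, 0, 0, 0.0003, 0.0036, 0.005],
  [0, 0, 0, 0, 0.0003, 0.0036, 0.005],
])

```text
clock: 13.6
eef_pos: [594.5, -40.2, 167.8]
tcp_rot: [-3.14, -0.0, 2.322]
contact_force: [0.3, 0.4, -3.4]
opening: 0.116
grasp_force: 97.8
```

Request:
move_arm([
  [0, 0, 0, 0, 0, 0.0005, 0.005],
  [0, 0, 0, 0, 0, 0.001, 0.005],
  [0, 0, 0, 0, 0, 0.0015, 0.005],
  [0, 0, 0, 0, 0, 0.0015, 0.005],
])

```text
clock: 14.1
eef_pos: [594.6, -39.9, 167.2]
tcp_rot: [-3.14, -0.0, 2.322]
contact_force: [-3.3, 3.0, 7.8]
opening: 0.124
grasp_force: 99.5
```

Seated at the shoulder height. I'll ease the load, soften the grip and let go.

Request:
move_arm([
  [0, 0, 0, 0, 0, -0.0004, 0.005],
  [0, 0, 0, 0, 0, -0.0004, 0.005],
  [0, 0, 0, 0, 0, -0.0004, 0.005],
], grip_force=20)

```text
clock: 14.48
eef_pos: [594.6, -40.0, 167.2]
tcp_rot: [-3.14, -0.0, 2.322]
contact_force: [-4.2, 3.1, 7.5]
opening: 0.122
grasp_force: 99.1
```

Request:
move_arm([
  [0, 0, 0, 0, 0, 0, 0.016],
  [0, 0, 0, 0, 0, 0, 0.025],
  [0, 0, 0, 0, 0, 0, 0.04],
  [0, 0, 0, 0, 0, 0, 0.05],
  [0, 0, 0, 0, 0, 0, 0.05],
  [0, 0, 0, 0, 0, 0, 0.05],
])

```text
clock: 15.22
eef_pos: [594.5, -40.2, 166.7]
tcp_rot: [-3.14, -0.0, 2.322]
contact_force: [-0.8, 0.8, -0.6]
opening: 0.589
grasp_force: 0.0
```

```bash
python3 - <<'E'
from h import *
im,d=grab_frame("side"); W=cloud("side",d); np.savez("pics/7.npz",im=im,W=W)
print(np.array(sensors.sense()["eef_pos"]).round(1),hem(W,(505,640),(-100,60),(186,203)))
E
```

```text
[594.6 -40.2 166.7] (456, np.float32(-0.8373329), array([523.49328816,  31.95505994]), array([637.83837401, -94.9294991 ]), array([-34. ,  17.2]), np.float64(193.13096654934833))
```

Request:
move_arm([
  [0, 0, 0, 0, 0, -0.015, 0.05],
  [0, 0, 0, 0, 0, -0.045, 0.05],
  [0, 0, 0, 0, 0, -0.075, 0.05],
  [0, 0, 0, 0.02, 0.022, -0.08, 0.0],
  [0, 0, 0, 0.04, 0.045, -0.08, 0.0],
  [0, 0, 0, 0.04, 0.045, -0.08, 0.0],
  [0, 0, 0, 0.04, 0.045, -0.08, 0.0],
  [0, 0, 0, 0.04, 0.045, -0.07, 0.0],
])

```text
clock: 16.27
eef_pos: [600.7, 19.1, 237.1]
tcp_rot: [-3.141, 0.001, 2.321]
contact_force: [-0.3, -1.2, 0.4]
opening: -0.003
grasp_force: 0.0
```

```bash
python3 - <<'E'
from h import *
im,d=grab_frame("side"); W=cloud("side",d); s=sensors.sense(); print(s["opening"],np.array(s["eef_pos"]).round(1))
print(hem(W,(505,640),(-100,60),(186,200)))
E
```

```text
0.004570435118987422 [599.7  19.1 235. ]
(511, np.float32(-0.8373513), array([524.03482048,  32.29100229]), array([638.69798022, -94.95121935]), array([-4.6,  8.7]), np.float64(193.3623558739023))
```

Request:
move_arm([
  [0, 0, 0, 0, 0, 0.02, 0],
  [0, 0, 0, 0, 0, 0.045, 0],
  [0, 0, 0, 0, 0, 0.06, 0],
  [0, 0, 0, 0, 0, 0.062, 0],
])

```text
clock: 16.82
eef_pos: [599.4, 19.4, 173.4]
tcp_rot: [-3.138, -0.002, 2.321]
contact_force: [0.4, -0.3, 0.3]
opening: 0.003
grasp_force: 0.0
```

```bash
cat > arc.py <<'E'
from h import *
H=np.array([666.1,-117.0])
def arc(poses,r=145):
    s=sensors.sense(); R=Ro.from_euler('xyz',s["tcp_rot"]); p=np.array(s["eef_pos"])
    print("now",p.round(1),round(s["tcp_rot"][2],3),"F",np.array(s["contact_force"]).round(1))
    for psi,c in poses:
        d=np.array([np.cos(psi),np.sin(psi)]); n=np.array([-d[1],d[0]])
        q=H-r*d+c*n; T=Ro.from_euler('xyz',[np.pi,0,psi+np.pi])
        t=(R.inv()*T).as_rotvec(); sh=R.inv().apply([q[0]-p[0],q[1]-p[1],0])/1000
        print([0,0,round(t[2],3),round(sh[0],4),round(sh[1],4),0,0])
E
python3 - <<'E'
from arc import *
arc([(-.82,40),(-.82,33),(-.81,26),(-.79,21),(-.76,20.5),(-.725,20.5),(-.69,20.5),(-.655,20.5)])
E
```

```text
now [599.4  19.4 173.4] 2.321 F [ 0.4 -0.3  0.3]
[0, 0, np.float64(-0.0), np.float64(-0.0002), np.float64(-0.0043), 0, 0]
[0, 0, np.float64(-0.0), np.float64(-0.0002), np.float64(-0.0113), 0, 0]
[0, 0, np.float64(-0.01), np.float64(0.0), np.float64(-0.0197), 0, 0]
[0, 0, np.float64(-0.03), np.float64(0.0003), np.float64(-0.0277), 0, 0]
[0, 0, np.float64(-0.06), np.float64(0.0007), np.float64(-0.0325), 0, 0]
[0, 0, np.float64(-0.095), np.float64(0.001), np.float64(-0.0376), 0, 0]
[0, 0, np.float64(-0.13), np.float64(0.0012), np.float64(-0.0428), 0, 0]
[0, 0, np.float64(-0.165), np.float64(0.0011), np.float64(-0.0479), 0, 0]
```

Request:
move_arm([
  [0, 0, 0, 0, -0.0043, 0, 0],
  [0, 0, 0, 0, -0.0105, 0, 0],
  [0, 0, -0.01, 0, -0.016, 0, 0],
  [0, 0, -0.03, 0.0003, -0.0215, 0, 0],
  [0, 0, -0.06, 0.0006, -0.027, 0, 0],
  [0, 0, -0.09, 0.0008, -0.032, 0, 0],
  [0, 0, -0.12, 0.001, -0.037, 0, 0],
  [0, 0, -0.145, 0.0012, -0.042, 0, 0],
])

```text
clock: 17.82
eef_pos: [568.4, -8.2, 174.7]
tcp_rot: [-3.14, -0.0, 2.469]
contact_force: [0.5, -0.3, -0.6]
opening: 0.003
grasp_force: 0.1
```

```bash
python3 - <<'E'
from arc import *
arc([(-.655+.035*i,20.5) for i in range(8)])
W=cloud("side",grab_frame("side")[1]); print(hem(W,(480,640),(-130,60),(186,199)))
E
```

```text
now [568.4  -8.2 174.7] 2.469 F [ 0.5 -0.3 -0.6]
[0, 0, np.float64(-0.018), np.float64(0.0012), np.float64(-0.0063), 0, 0]
[0, 0, np.float64(-0.053), np.float64(0.0017), np.float64(-0.0114), 0, 0]
[0, 0, np.float64(-0.088), np.float64(0.0021), np.float64(-0.0165), 0, 0]
[0, 0, np.float64(-0.123), np.float64(0.0022), np.float64(-0.0216), 0, 0]
[0, 0, np.float64(-0.158), np.float64(0.0022), np.float64(-0.0268), 0, 0]
[0, 0, np.float64(-0.193), np.float64(0.0021), np.float64(-0.0319), 0, 0]
[0, 0, np.float64(-0.228), np.float64(0.0017), np.float64(-0.037), 0, 0]
[0, 0, np.float64(-0.263), np.float64(0.0012), np.float64(-0.0421), 0, 0]
(557, np.float32(-0.72844416), array([508.37679291,  15.61951142]), array([637.66210064, -99.7184336 ]), array([-5.2, 11.3]), np.float64(192.88086293673007))
```

Request:
move_arm([
  [0, 0, -0.018, 0.001, -0.0055, 0, 0],
  [0, 0, -0.053, 0.0017, -0.011, 0, 0],
  [0, 0, -0.088, 0.0021, -0.0165, 0, 0],
  [0, 0, -0.123, 0.0022, -0.0216, 0, 0],
  [0, 0, -0.158, 0.0022, -0.0268, 0, 0],
  [0, 0, -0.193, 0.0021, -0.0319, 0, 0],
  [0, 0, -0.228, 0.0017, -0.037, 0, 0],
  [0, 0, -0.263, 0.0012, -0.0421, 0, 0],
])

```text
clock: 18.88
eef_pos: [541.2, -40.3, 174.8]
tcp_rot: [-3.14, -0.001, 2.731]
contact_force: [0.3, 0.3, -0.5]
opening: -0.002
grasp_force: 0.1
```

```bash
python3 - <<'E'
from arc import *
arc([(-.375+.035*i,20.5) for i in range(8)])
W=cloud("side",grab_frame("side")[1]); print(hem(W,(440,640),(-130,60),(186,199)))
E
```

```text
now [541.2 -40.3 174.8] 2.731 F [ 0.3  0.3 -0.5]
[0, 0, np.float64(-0.035), np.float64(0.0005), np.float64(-0.0051), 0, 0]
[0, 0, np.float64(-0.07), np.float64(0.001), np.float64(-0.0102), 0, 0]
[0, 0, np.float64(-0.105), np.float64(0.0013), np.float64(-0.0153), 0, 0]
[0, 0, np.float64(-0.14), np.float64(0.0013), np.float64(-0.0205), 0, 0]
[0, 0, np.float64(-0.175), np.float64(0.0013), np.float64(-0.0256), 0, 0]
[0, 0, np.float64(-0.21), np.float64(0.001), np.float64(-0.0307), 0, 0]
[0, 0, np.float64(-0.245), np.float64(0.0005), np.float64(-0.0358), 0, 0]
[0, 0, np.float64(-0.28), np.float64(-0.0001), np.float64(-0.0409), 0, 0]
(616, np.float32(-0.4430886), array([476.56901035, -34.75034609]), array([ 637.47757393, -111.11097985]), array([-4.7, 10.1]), np.float64(193.30676395745934))
```

Request:
move_arm([
  [0, 0, -0.035, 0.0005, -0.0051, 0, 0],
  [0, 0, -0.07, 0.001, -0.0102, 0, 0],
  [0, 0, -0.105, 0.0013, -0.0153, 0, 0],
  [0, 0, -0.14, 0.0013, -0.0205, 0, 0],
  [0, 0, -0.175, 0.0013, -0.0256, 0, 0],
  [0, 0, -0.205, 0.001, -0.03, 0, 0],
  [0, 0, -0.23, 0.0006, -0.034, 0, 0],
  [0, 0, -0.25, 0.0003, -0.037, 0, 0],
])

```text
clock: 19.92
eef_pos: [526.3, -74.1, 174.8]
tcp_rot: [-3.14, -0.001, 2.981]
contact_force: [-1.1, 0.5, -0.1]
opening: 0.0
grasp_force: 0.1
```

```bash
python3 - <<'E'
from arc import *
arc([(-.14+.018*i,20.5) for i in range(10)])
W=cloud("side",grab_frame("side")[1]); print(hem(W,(440,640),(-140,60),(186,199)))
E
```

```text
now [526.3 -74.1 174.8] 2.981 F [-1.1  0.5 -0.1]
[0, 0, np.float64(-0.021), np.float64(0.0005), np.float64(-0.0025), 0, 0]
[0, 0, np.float64(-0.039), np.float64(0.0008), np.float64(-0.0051), 0, 0]
[0, 0, np.float64(-0.057), np.float64(0.001), np.float64(-0.0077), 0, 0]
[0, 0, np.float64(-0.075), np.float64(0.0012), np.float64(-0.0104), 0, 0]
[0, 0, np.float64(-0.093), np.float64(0.0014), np.float64(-0.013), 0, 0]
[0, 0, np.float64(-0.111), np.float64(0.0015), np.float64(-0.0156), 0, 0]
[0, 0, np.float64(-0.129), np.float64(0.0015), np.float64(-0.0183), 0, 0]
[0, 0, np.float64(-0.147), np.float64(0.0015), np.float64(-0.0209), 0, 0]
[0, 0, np.float64(-0.165), np.float64(0.0015), np.float64(-0.0235), 0, 0]
[0, 0, np.float64(-0.183), np.float64(0.0014), np.float64(-0.0262), 0, 0]
(649, np.float32(-0.18506883), array([461.18388046, -85.13245939]), array([ 637.75074596, -118.18773363]), array([-5.8, 10.6]), np.float64(193.61447471832548))
```

Request:
move_arm([
  [0, 0, -0.021, 0.0005, -0.0025, 0, 0],
  [0, 0, -0.039, 0.0008, -0.0051, 0, 0],
  [0, 0, -0.057, 0.001, -0.0077, 0, 0],
  [0, 0, -0.075, 0.0012, -0.0104, 0, 0],
  [0, 0, -0.093, 0.0014, -0.013, 0, 0],
  [0, 0, -0.111, 0.0015, -0.0153, 0, 0],
  [0, 0, -0.125, 0.0015, -0.0173, 0, 0],
])

```text
clock: 20.85
eef_pos: [522.0, -90.9, 174.9]
tcp_rot: [-3.14, -0.001, 3.106]
contact_force: [-0.3, 0.3, 1.0]
opening: -0.003
grasp_force: 0.1
```

```bash
python3 - <<'E'
from arc import *
arc([(-.02+.006*i,20.5) for i in range(8)])
W=cloud("side",grab_frame("side")[1]); print(hem(W,(440,640),(-160,60),(186,199)))
E
```

```text
now [522.  -90.9 174.9] 3.106 F [-0.3  0.3  1. ]
[0, 0, np.float64(-0.016), np.float64(0.0004), np.float64(-0.0027), 0, 0]
[0, 0, np.float64(-0.022), np.float64(0.0005), np.float64(-0.0036), 0, 0]
[0, 0, np.float64(-0.028), np.float64(0.0006), np.float64(-0.0045), 0, 0]
[0, 0, np.float64(-0.034), np.float64(0.0007), np.float64(-0.0053), 0, 0]
[0, 0, np.float64(-0.04), np.float64(0.0008), np.float64(-0.0062), 0, 0]
[0, 0, np.float64(-0.046), np.float64(0.0009), np.float64(-0.0071), 0, 0]
[0, 0, np.float64(-0.052), np.float64(0.001), np.float64(-0.008), 0, 0]
[0, 0, np.float64(-0.058), np.float64(0.001), np.float64(-0.0088), 0, 0]
(561, np.float32(-0.041980658), array([ 460.35003629, -112.45750226]), array([ 638.05400574, -119.92201737]), array([-28. ,  17.4]), np.float64(193.50294189708836))
```

Request:
move_arm([
  [0, 0, -0.01, 0, -0.001, 0, 0],
  [0, 0, -0.016, 0, -0.002, 0, 0],
  [0, 0, -0.022, 0, -0.003, 0, 0],
  [0, 0, -0.028, 0, -0.004, 0, 0],
  [0, 0, -0.034, 0, -0.005, 0, 0],
  [0, 0, -0.04, 0, -0.006, 0, 0],
])

```text
clock: 21.65
eef_pos: [521.8, -96.8, 174.9]
tcp_rot: [-3.14, -0.001, -3.138]
contact_force: [0.8, 0.7, -0.3]
opening: -0.003
grasp_force: 0.1
```

Request:
move_arm([
  [0, 0, -0.003, 0, -0.0006, 0, 0],
  [0, 0, -0.006, 0, -0.0012, 0, 0],
  [0, 0, -0.009, 0, -0.0018, 0, 0],
  [0, 0, -0.012, 0, -0.0024, 0, 0],
  [0, 0, -0.012, 0, -0.003, 0, 0],
])

```text
clock: 22.28
eef_pos: [521.9, -99.8, 174.9]
tcp_rot: [-3.14, -0.001, -3.126]
contact_force: [0.6, 0.4, -0.7]
opening: 0.004
grasp_force: 0.1
```

```bash
python3 - <<'E'
from h import *
im,d=grab_frame("side"); W=cloud("side",d); P=W[box(W,(490,650),(-130,-95),(189,200))]
print(np.array(sensors.sense()["eef_pos"]).round(1))
for a in(490,520,550,580,610): 
    q=P[(P[:,0]>a)&(P[:,0]<a+30)]; print(a,len(q),np.percentile(q[:,1],[5,50,95]).round(1) if len(q) else 0)
print("face point expected", "stop at hob y -6.5; keeper y band -140..-105")
E
```

```text
[521.9 -99.8 174.9]
490 115 [-127.3 -120.  -101.9]
520 80 [-126.6 -122.6 -115.1]
550 73 [-126.8 -122.4 -115.1]
580 87 [-126.5 -121.7 -115.7]
610 84 [-127.  -122.1 -115.4]
face point expected stop at hob y -6.5; keeper y band -140..-105
```

Request:
move_arm([
  [0, 0, 0, 0, -0.0005, 0, 0],
  [0, 0, 0, 0, -0.001, 0, 0],
  [0, 0, 0, 0, -0.0015, 0, 0],
])

```text
clock: 22.7
eef_pos: [521.9, -101.3, 174.9]
tcp_rot: [-3.14, -0.001, -3.126]
contact_force: [-0.2, 0.9, -0.7]
opening: 0.003
grasp_force: 0.1
```

Request:
move_arm([
  [0, 0, 0, 0, -0.0005, 0, 0],
  [0, 0, 0, 0, -0.001, 0, 0],
  [0, 0, 0, 0, -0.0015, 0, 0],
  [0, 0, 0, 0, -0.0015, 0, 0],
])

```text
clock: 23.2
eef_pos: [521.9, -101.7, 174.9]
tcp_rot: [3.141, -0.002, -3.127]
contact_force: [0.2, 7.1, 0.9]
opening: 0.001
grasp_force: 3.7
```

Against the stop at 7 N. I'll ease off very slowly.

Request:
move_arm([
  [0, 0, 0, 0, 0.0002, 0, 0],
  [0, 0, 0, 0, 0.0004, 0, 0],
  [0, 0, 0, 0, 0.0004, 0, 0],
  [0, 0, 0, 0, 0.0004, 0, 0],
  [0, 0, 0, 0, 0.0005, 0, 0],
  [0, 0, 0, 0, 0.0007, 0, 0],
  [0, 0, 0, 0, 0.0009, 0, 0],
  [0, 0, 0, 0, 0.0011, 0, 0],
])

```text
clock: 24.2
eef_pos: [521.9, -101.6, 174.9]
tcp_rot: [-3.14, -0.001, -3.126]
contact_force: [-0.4, 4.0, -0.2]
opening: -0.003
grasp_force: 1.8
```

Request:
move_arm([
  [0, 0, 0, 0, 0.0003, 0, 0],
  [0, 0, 0, 0, 0.0006, 0, 0],
  [0, 0, 0, 0, 0.0009, 0, 0],
  [0, 0, 0, 0, 0.0012, 0, 0],
  [0, 0, 0, 0, 0.0016, 0, 0],
  [0, 0, 0, 0, 0.002, 0, 0],
  [0, 0, 0, 0, 0.0024, 0, 0],
  [0, 0, 0, 0, 0.003, 0, 0],
])

```text
clock: 25.2
eef_pos: [521.8, -98.6, 174.9]
tcp_rot: [-3.14, -0.002, -3.126]
contact_force: [0.1, 0.2, 0.2]
opening: 0.003
grasp_force: 0.0
```

Request:
move_arm([
  [0, 0, 0, 0, 0.001, 0, 0],
  [0, 0, 0, 0, 0.002, 0, 0],
  [0, 0, 0, 0, 0.003, 0, 0],
  [0, 0, 0, 0, 0.005, 0, 0],
  [0, 0, 0, 0, 0.009, 0, 0],
  [0, 0, 0, 0, 0.015, 0, 0],
  [0, 0, 0, 0, 0.023, 0, 0],
  [0, 0, 0, 0, 0.033, 0, 0],
])

```text
clock: 26.2
eef_pos: [521.3, -65.0, 174.8]
tcp_rot: [-3.14, -0.001, -3.126]
contact_force: [0.1, 0.6, 0.4]
opening: 0.005
grasp_force: 0.0
```

```bash
python3 - <<'E'
from h import *
import time
for k in range(3):
    im,d=grab_frame("side"); W=cloud("side",d); P=W[box(W,(440,650),(-135,-95),(189,200))]
    print([np.percentile(P[(P[:,0]>a)&(P[:,0]<a+30)][:,1],[5,50,95]).round(1).tolist() for a in(455,490,520,550,580,610) if ((P[:,0]>a)&(P[:,0]<a+30)).sum()>5])
print(np.array(sensors.sense()["eef_pos"]).round(1))
o=cv2.resize(im[240:390,340:500,::-1],(640,600),interpolation=cv2.INTER_CUBIC); cv2.imwrite("pics/c8.png",cv2.convertScaleAbs(o,alpha=1.2))
E
```

```text
[[-123.1, -117.5, -111.4], [-124.1, -118.9, -112.2], [-124.3, -118.7, -113.1], [-125.0, -120.3, -112.8], [-126.2, -121.2, -113.9]]
[[-123.1, -117.6, -111.8], [-124.0, -118.4, -111.9], [-123.9, -118.7, -111.9], [-124.9, -120.1, -112.9], [-125.1, -120.9, -113.8]]
[[-122.8, -117.4, -111.8], [-123.8, -118.4, -111.8], [-123.8, -119.3, -111.9], [-125.3, -120.0, -112.1], [-125.8, -120.5, -113.8]]
[521.3 -65.  174.9]
```

View pics/c8.png

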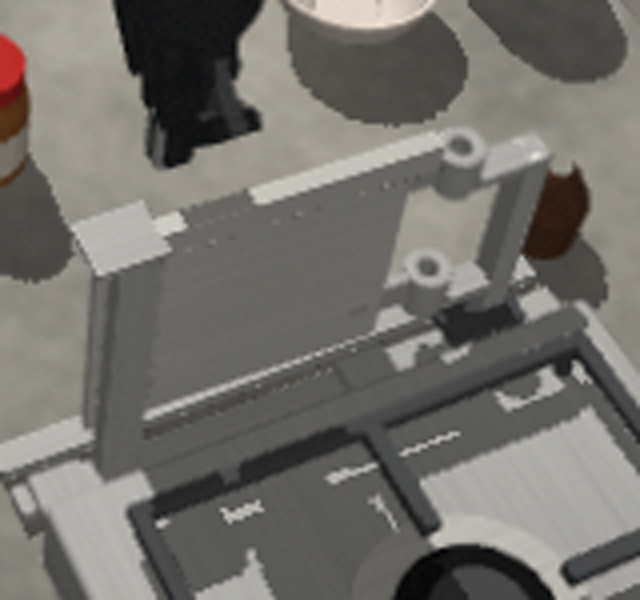

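Seen here: both sockets are home on their pintles, and the leaf sits under the keeper but a few millimetres open. I'll press again and withdraw more slowly.

Request:
move_arm([
  [0, 0, 0, 0, -0.008, 0, 0],
  [0, 0, 0, 0, -0.016, 0, 0],
  [0, 0, 0, 0, -0.022, 0, 0],
  [0, 0, 0, 0, -0.026, 0, 0],
  [0, 0, 0, 0, -0.028, 0, 0],
  [0, 0, 0, 0, -0.029, 0, 0],
  [0, 0, 0, 0, -0.03, 0, 0],
  [0, 0, 0, 0, -0.031, 0, 0],
])

```text
clock: 27.35
eef_pos: [521.8, -96.6, 174.9]
tcp_rot: [-3.14, -0.001, -3.126]
contact_force: [-0.0, 0.1, 0.7]
opening: 0.002
grasp_force: 0.1
```

Request:
move_arm([
  [0, 0, 0, 0, -0.0007, 0, 0],
  [0, 0, 0, 0, -0.0014, 0, 0],
  [0, 0, 0, 0, -0.0021, 0, 0],
  [0, 0, 0, 0, -0.0028, 0, 0],
  [0, 0, 0, 0, -0.0035, 0, 0],
  [0, 0, 0, 0, -0.0041, 0, 0],
  [0, 0, 0, 0, -0.0046, 0, 0],
  [0, 0, 0, 0, -0.005, 0, 0],
])

```text
clock: 28.35
eef_pos: [521.8, -101.6, 174.9]
tcp_rot: [-3.14, -0.002, -3.126]
contact_force: [0.5, 2.2, 0.1]
opening: 0.001
grasp_force: 1.1
```

Request:
move_arm([
  [0, 0, 0, 0, -0.0003, 0, 0],
  [0, 0, 0, 0, -0.0003, 0, 0],
  [0, 0, 0, 0, -0.0003, 0, 0],
  [0, 0, 0, 0, -0.0003, 0, 0],
  [0, 0, 0, 0, -0.0002, 0, 0],
  [0, 0, 0, 0, -0.0001, 0, 0],
  [0, 0, 0, 0, 0, 0, 0],
  [0, 0, 0, 0, 0.0001, 0, 0],
])

```text
clock: 29.35
eef_pos: [521.9, -101.6, 174.9]
tcp_rot: [-3.14, -0.001, -3.126]
contact_force: [-0.1, 3.9, 1.5]
opening: 0.005
grasp_force: 1.9
```

Request:
move_arm([
  [0, 0, 0, 0, 0.0001, 0, 0],
  [0, 0, 0, 0, 0.0001, 0, 0],
  [0, 0, 0, 0, 0.0002, 0, 0],
  [0, 0, 0, 0, 0.0003, 0, 0],
  [0, 0, 0, 0, 0.0004, 0, 0],
  [0, 0, 0, 0, 0.0005, 0, 0],
  [0, 0, 0, 0, 0.0006, 0, 0],
  [0, 0, 0, 0, 0.0007, 0, 0],
])

```text
clock: 30.35
eef_pos: [521.9, -100.9, 174.9]
tcp_rot: [-3.14, -0.001, -3.126]
contact_force: [1.1, 1.0, -0.4]
opening: -0.001
grasp_force: 0.0
```

Request:
move_arm([
  [0, 0, 0, 0, 0.0001, 0, 0],
  [0, 0, 0, 0, 0.0002, 0, 0],
  [0, 0, 0, 0, 0.0003, 0, 0],
  [0, 0, 0, 0, 0.0004, 0, 0],
  [0, 0, 0, 0, 0.0005, 0, 0],
  [0, 0, 0, 0, 0.0006, 0, 0],
  [0, 0, 0, 0, 0.0007, 0, 0],
  [0, 0, 0, 0, 0.0008, 0, 0],
])

```text
clock: 31.35
eef_pos: [521.8, -100.0, 174.9]
tcp_rot: [-3.14, -0.001, -3.126]
contact_force: [0.5, -0.2, -0.1]
opening: -0.003
grasp_force: 0.0
```

Request:
move_arm([
  [0, 0, 0, 0, 0.0003, 0, 0],
  [0, 0, 0, 0, 0.0007, 0, 0],
  [0, 0, 0, 0, 0.0012, 0, 0],
  [0, 0, 0, 0, 0.0018, 0, 0],
  [0, 0, 0, 0, 0.0026, 0, 0],
  [0, 0, 0, 0, 0.0036, 0, 0],
  [0, 0, 0, 0, 0.005, 0, 0],
  [0, 0, 0, 0, 0.007, 0, 0],
])

```text
clock: 32.35
eef_pos: [521.7, -92.9, 174.9]
tcp_rot: [-3.14, -0.002, -3.126]
contact_force: [-0.4, 0.5, 0.0]
opening: -0.002
grasp_force: 0.0
```

```bash
cat > chk.py <<'E'
from h import *
for k in range(2):
    im,d=grab_frame("side"); W=cloud("side",d); P=W[box(W,(440,650),(-135,-95),(189,200))]
    print([(a,np.percentile(P[(P[:,0]>a)&(P[:,0]<a+30)][:,1],[5,50,95]).round(1).tolist()) for a in(455,490,550,580,610) if ((P[:,0]>a)&(P[:,0]<a+30)).sum()>5])
print(np.array(sensors.sense()["eef_pos"]).round(1))
E
python3 chk.py
```

```text
[(490, [-124.1, -116.7, -99.3]), (550, [-125.1, -119.8, -113.4]), (580, [-125.7, -120.7, -114.2]), (610, [-126.2, -121.7, -114.2])]
[(490, [-124.8, -117.8, -99.3]), (550, [-125.5, -119.9, -113.6]), (580, [-125.4, -120.6, -114.2]), (610, [-126.3, -121.1, -114.2])]
[521.7 -92.8 174.9]
```

Request:
move_arm([
  [0, 0, 0, 0, 0.01, 0, 0],
  [0, 0, 0, 0, 0.025, 0, 0],
  [0, 0, 0, 0, 0.045, 0, 0],
  [0, 0, 0, 0, 0.06, 0, 0],
  [0, 0, 0, 0, 0.06, 0, 0],
  [0, 0, 0, 0, 0.06, 0, 0],
  [0, 0, 0, 0, 0.06, 0, 0],
  [0, 0, 0, 0, 0.06, 0, 0],
])

```text
clock: 33.45
eef_pos: [520.8, -33.4, 174.8]
tcp_rot: [-3.14, -0.001, -3.127]
contact_force: [0.4, 0.7, -0.7]
opening: -0.002
grasp_force: 0.0
```

```bash
cat > chk2.py <<'E'
from h import *
im,d=grab_frame("side"); W=cloud("side",d); print(hem(W,(490,640),(-135,-98),(189,200)),sensors.sense()["clock"])
im,d=grab_frame("top"); W=cloud("top",d); P=W[box(W,(440,650),(-145,-98),(185,199))]; print("top",hem(W,(490,640),(-145,-90),(185,200)) if len(P)>20 else len(P))
E
python3 chk.py; python3 chk2.py
```

```text
[(490, [-124.8, -119.9, -113.3]), (550, [-125.0, -120.3, -113.5]), (580, [-125.5, -121.2, -114.3]), (610, [-126.0, -120.6, -114.5])]
[(490, [-125.0, -119.0, -113.2]), (550, [-125.1, -120.2, -113.8]), (580, [-125.8, -120.2, -114.1]), (610, [-125.7, -120.8, -115.2])]
[520.8 -33.3 174.8]
(420, np.float32(-0.026337747), array([ 493.154862  , -118.58051225]), array([ 638.72353275, -122.41534976]), array([-5.4,  7.4]), np.float64(193.62594753801864)) 33.6
top 0
```

Request:
move_arm([
  [0, 0, 0, 0, 0, 0, 0],
  [0, 0, 0, 0, 0, 0, 0],
  [0, 0, 0, 0, 0, 0, 0],
  [0, 0, 0, 0, 0, 0, 0],
  [0, 0, 0, 0, 0, 0, 0],
  [0, 0, 0, 0, 0, 0, 0],
  [0, 0, 0, 0, 0, 0, 0],
  [0, 0, 0, 0, 0, 0, 0],
])

```text
clock: 34.65
eef_pos: [520.8, -33.1, 174.8]
tcp_rot: [-3.14, -0.001, -3.126]
contact_force: [-0.3, -0.1, -0.1]
opening: -0.002
grasp_force: 0.0
```

```bash
python3 chk.py; python3 chk2.py
```

```text
[(490, [-124.5, -119.4, -112.4]), (550, [-125.5, -120.9, -113.5]), (580, [-125.6, -119.9, -113.8]), (610, [-126.4, -121.4, -114.7])]
[(490, [-124.9, -118.9, -112.6]), (550, [-124.9, -120.4, -113.8]), (580, [-125.6, -121.0, -114.2]), (610, [-126.1, -120.9, -115.0])]
[520.8 -33.  174.8]
(415, np.float32(-0.012519908), array([ 493.16918319, -119.356987  ]), array([ 638.67555974, -121.1788087 ]), array([-5.3,  7.4]), np.float64(193.53738526523193)) 34.8
top 0
```

The leaf is at rest, home, and shut within tolerance: the free end is about 5–6 mm off the rail line and didn't move over 1.2 s. The arm is clear of it, so I'm handing in.

```bash
python3 -c "
from rig import order
print(order.sign_off())"
```

```text
the job is handed in; nothing more can be done
None
```

The leaf is hung home on both pintles and swung shut under the keeper lip, at rest about 5–6 mm off the rail line by camera (limit 15 mm) rather than touching the stop post; the arm is clear and the job is handed in, with no verdict returned.

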